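Close the kitchen stop valve with its loose crank

TASK

Shut off the water: take the loose crank out of its wooden holder, lower it down the steel tube of the white valve box and feel it fully home onto the hidden square spindle, pressing gently. Only then turn it clockwise (seen from above) with gentle force until the valve is fully closed at its stop, and leave the crank standing in place, let go. Leave the mug, bottle and jar alone.

Things in the scene. Friction and masses are not known exactly. Their poses are not given: they have to be found in the camera images.
- crank: Loose steel crank, about 0.3 kg, upright in the holder. Origin: centre of its foot (lower end), z up the shaft. Round shaft 29 mm across to z = 80; square socket in the foot, 18 x 18, 24 deep, sides parallel to x and y. Flat arm 20 wide along -x at z = 80 to 90, out to x = -88. A boss stands on the shaft, a knob on the arm's end.
- crank_boss (a point): On the crank's square boss (22 x 22 mm, sides parallel to the crank's x and y, z = 90 to 150 mm, on the shaft axis), 135 mm above the foot, 15 mm below the boss's top: where to grip the crank to carry, press or twist it.
- crank_knob (a point): On the crank's round black knob (22 mm across, z = 90 to 135 mm, does not spin), 80 mm from the shaft axis along the crank's -x, 118 mm above the foot, 17 mm below the knob's top: where to hold or push it to turn the crank. The boss's top is 32 mm higher than this point.
- holder: Fixed wooden block 90 x 90 x 50 mm, origin at the centre of its underside, on the worktop; a round hole 33 mm across, 40 mm deep, in the middle of its top holds the crank's foot 10 mm above the worktop.
- valve_box: Fixed white box 130 x 130 x 60 mm, origin at the centre of its underside, z up. A steel guide tube with a funnel mouth stands out of its top. Turning the crank with more than about 1 N m (12 N at the knob), as by forcing it on at the stop, does damage.
- tube_mouth (a point): Centre of the guide tube's mouth, on the upright axis of tube and spindle, 100 mm above the worktop. Mouth about 43 mm wide, bore 32 mm below it.
- spindle_top (a point): Top of the steel square spindle (16 x 16 mm, with a round tapered nose, 17 mm wide, 8 mm high, above it) on the tube's axis, 50 mm below the mouth, hidden by a rubber seal. Angle unknown: about 90 degrees of free play in the valve, friction 0.12 N m. If the socket is turned wrongly the crank stands on it, foot 50 mm above the worktop. The socket has 1 mm to spare on each side; the nose centres it.
- seal_ring (a point): Rubber seal ring round the spindle, level with the square's top, 50 mm above the worktop. It slides down 14 mm under about 6 N and stays down, so the crank's weight alone does not seat it. With the socket within about 4 degrees of the square, a push of 8 to 12 N takes the crank's foot down to 36 mm above the worktop: fully home.
- spindle_push (a joint): How far spindle and seal are pressed down on their stiff spring (5 N per mm), in m: about 0 at rest, grows downwards. Pressed down more than 4 mm (about 20 N) the valve is damaged.
- valve (a joint): Valve position in rad: 0 open, 1.57 closed against its stop; grows clockwise seen from above. Shown by the dark pointer on the box's top, which goes from one stop pin to the other. Starts between 0 and 0.3. It moves only after the spindle's free play is used up, needs 0.25 N m (3 N at the knob) and stays where it is left.
- mug: Bystander: white mug 80 mm wide, 90 mm high; origin at the centre of its underside.
- soap: Bystander: soap bottle 60 mm wide, 170 mm high; origin at the centre of its underside.
- jar: Bystander: glass jar 70 mm wide, 100 mm high; origin at the centre of its underside.

How it is judged:
By the outcome, as a careful person would: the job done as asked, in the order asked, and still so for the second after the job is handed in, with the robot touching nothing.
It also fails if it takes over 72 s, if anything falls off the work surface, if the arm or the gripper's body presses on something with over 40 N, if the wrist force passes 120 N, or if a joint passes its speed limit or range.

ROBOT

A 7-joint arm with a two-finger parallel gripper is mounted at the origin on the work surface. World frame = base frame: x ahead of the robot, y to its left, z up, the work surface at z = 0. Lengths are in m, angles in degrees, forces in N, time in s.
With the tool pointing down it reaches from about 0.35 to 0.9 m from the base axis. Payload 8.1 kg.
Tool frame: the origin (TCP) lies midway between the tips of the shut fingers; the grasp point (between the pads) lies 19 mm behind it; z points along the fingers, y is the direction in which the jaws open and shut (so a half turn about z gives the same grasp; the last joint's range is limited). The gripper opens to 92 mm and grips with 3 to 60 N. Pads are 19 mm wide; open, the fingers measure 130 mm over their backs; the gripper's body (75 mm by 190 mm) begins 47 mm behind the grasp point.
Start: joints at [-71.31, 24.895, 1.432, 90.138, -0.665, 64.973, -4.303], TCP at [0.26, 0.568, 0.227] pointing down, gripper open.
Joint ranges: [-149.89, 149.89], [-25.12, 119.58], [-72.63, 75.52], [4.76, 147.25], [-75.54, 255.54], [6.69, 114.76], [-157.13, 157.13]. Speed limits (degrees/s): [127.2, 127.2, 172.46, 172.46, 180, 180, 180].

INTERFACE

Orientations are given as a 3x3 rotation matrix whose columns are the frame's x, y, z axes.
In Python, from plant import read_state, grab_frame, sign_off gives the robot as it stands. The module is installed in compiled form; this text tells all that it offers.
- The arm moves only by the tool carry_out, never from a script. Its argument "deltas" is a list of rows, each a list of 4 numbers: the shift along the world's x, y, z in cm, then the turn about the world's z in degrees. In form: [[dx, dy, dz, roll], ...]. A call has 1 to 10 rows; each row is the pose to reach, as a shift and turn from the pose commanded when the call began; what a row does not reach only later rows make up. A row lasts 1/12 s, in which the tool goes at most 41.7 mm and 7.16 degrees, less where a joint would pass 70% of its speed; a pose out of reach is approached as far as the arm can. A call with a gripper value outside its range is refused whole. "claw" is the closure, from 0 (fully open) to 1 (shut), set as the call begins (left out, the last holds). The fingers move at their own pace and stop on an object; "newtons" is the grip in N (left out, the last holds). Time passes only in rows, so rows that repeat a pose let the fingers close. It gives the time, the measured TCP pose, the force and the opening at its end, in the units of the state.
- read_state(): the state, without advancing time (a new reading comes with each control period).
- grab_frame(name): name is "scene" or "top" or "wrist"; returns a dict with "image" (400x640x3 uint8, blue, green, red), "mtx" (3x3 intrinsics, pixels), "pose" (4x4, takes a point from camera to world coordinates). Camera axes: x right, y up, looking along -z (the intrinsics and any distortion apply to the point x, -y, -z); pixel columns grow to the right and rows downward; lengths in m; the calibration is good to about 2 mm. The wrist camera is an equidistant fisheye: a pixel r from the principal point sees the ray r / f radians off the axis. A picture is of the moment at which its call begins. There is no depth.
- sign_off(): hands the job in, once; it reports no verdict.
The state is a dict: "time": time; "q": joint angles; "dq": joint speeds; "tau": joint torques, N m; "tcp_pos": TCP position; "ee_rot": TCP orientation; "wrist_force": force on the tool from outside, world axes, zero at the start; "ft_torque": the same for the moment, N m; "grip_width": finger opening in m.
Only numpy, scipy, OpenCV 4.12 (cv2) and the standard library are available. Lean on these libraries where they do the work, as an engineer would, in place of code of your own. Each camera call takes 0.05 s, during which the arm holds its last target.

## Working session

There is one attempt and no reset: what is moved stays moved. The work goes in short steps, Python scripts to look and compute and a tool call to move; the robot and the scene stay as the last step left them, time stands still between calls to the robot, and variables do not carry over. Pictures are saved under pics/ and viewed, and the job is handed in when it is done.

Besides the shell and the picture viewer there is one more tool, called as name(argument=value, ...) on one line, values as JSON. carry_out: Moves the arm, as the interface text tells. Its arguments: {"type":"object","properties":{"deltas":{"type":"array"},"claw":{"type":"number"},"newtons":{"type":"number"}},"required":["deltas"]}

```bash
mkdir -p pics
cat > h.py <<'E'
import numpy as np, cv2
from plant import read_state, grab_frame
def save(name,fn):
    f=grab_frame(name); cv2.imwrite('pics/'+fn+'.png',f['image']); np.savez('pics/'+fn+'.npz',mtx=f['mtx'],pose=f['pose']); return f
def ray(fn,u,v):
    d=np.load('pics/'+fn+'.npz'); K=d['mtx'];P=d['pose']
    x=(u-K[0,2])/K[0,0]; y=(v-K[1,2])/K[1,1]
    if 'wrist' in fn:
        r=np.hypot(x,y); s=np.sin(r)/r if r>0 else 1; c=np.array([x*s,-y*s,-np.cos(r)])
    else: c=np.array([x,-y,-1])
    return P[:3,3],P[:3,:3]@c
def atz(fn,u,v,z):
    o,d=ray(fn,u,v); return o+d*(z-o[2])/d[2]
def proj(fn,p):
    d=np.load('pics/'+fn+'.npz'); K=d['mtx'];P=d['pose']
    c=P[:3,:3].T@(np.array(p)-P[:3,3]); c=np.array([c[0],-c[1],-c[2]])
    if 'wrist' in fn:
        th=np.arctan2(np.hypot(c[0],c[1]),c[2]); n=np.hypot(c[0],c[1]); q=c[:2]/n*th
    else: q=c[:2]/c[2]
    return K[0,0]*q[0]+K[0,2],K[1,1]*q[1]+K[1,2]
def crop(fn,u0,v0,u1,v1,s):
    im=cv2.imread('pics/'+fn+'.png')[v0:v1,u0:u1]; cv2.imwrite('pics/'+fn+'_c%d_%d.png'%(u0,v0),cv2.resize(im,None,fx=s,fy=s,interpolation=cv2.INTER_CUBIC))
def st():
    s=read_state(); print({k:np.round(s[k],4).tolist() for k in ['time','q','tcp_pos','wrist_force','ft_torque','grip_width']}); print(np.round(s['ee_rot'],3).tolist()); return s
E
python3 - <<'E'
from h import *
for n in ['scene','top','wrist']:
    f=save(n,n+'1'); print(n,f['mtx'].round(1).tolist(),f['pose'].round(3).tolist())
st()
E
```

```text
scene [[364.9, 0.0, 320.5], [0.0, 364.9, 205.0], [0.0, 0.0, 1.0]] [[-0.353, -0.781, 0.515, 1.085], [0.936, -0.286, 0.208, 0.211], [-0.015, 0.555, 0.831, 0.946], [0.0, 0.0, 0.0, 1.0]]
top [[510.1, 0.0, 325.8], [0.0, 510.1, 193.8], [0.0, 0.0, 1.0]] [[-0.029, 0.982, -0.186, 0.26], [-1.0, -0.03, -0.002, -0.005], [-0.008, 0.185, 0.983, 1.841], [0.0, 0.0, 0.0, 1.0]]
wrist [[309.7, 0.0, 324.3], [0.0, 309.7, 200.1], [0.0, 0.0, 1.0]] [[0.416, -0.867, -0.273, 0.187], [0.909, 0.396, 0.126, 0.602], [-0.001, -0.301, 0.954, 0.384], [0.0, 0.0, 0.0, 1.0]]
{'time': 0.15, 'q': [-71.3097, 24.9285, 1.4314, 90.177, -0.6634, 64.9755, -4.3019], 'tcp_pos': [0.2598, 0.568, 0.2261], 'wrist_force': [0.5537, -0.1643, 0.0194], 'ft_torque': [0.0056, 0.0035, -0.0609], 'grip_width': 0.0921}
[[-0.909, 0.416, -0.0], [0.416, 0.909, -0.001], [-0.0, -0.001, -1.0]]
```

View pics/scene1.png

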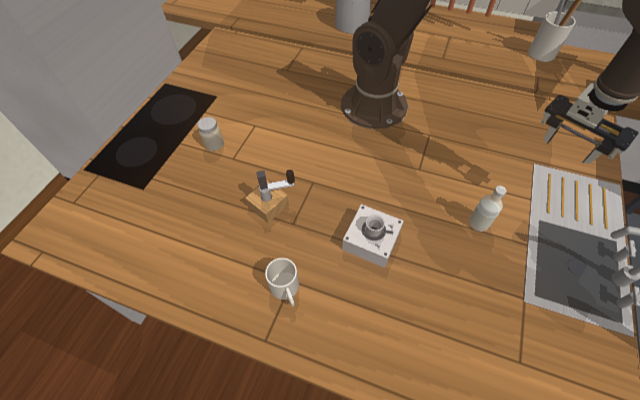

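View pics/top1.png

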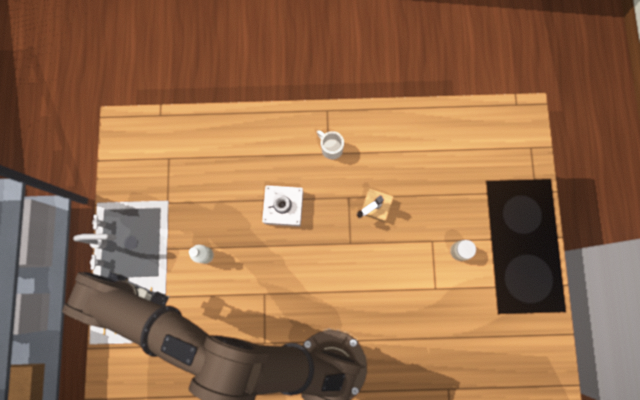

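View pics/wrist1.png

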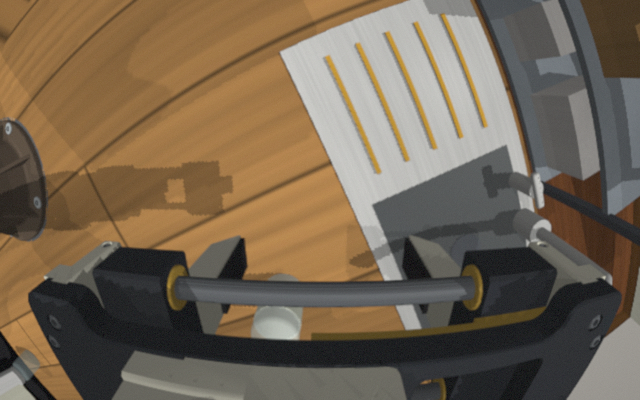

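Run:
```python
from h import *
crop('scene1',225,150,425,270,4)
crop('top1',250,170,410,240,5)
```

```text
(no output)
```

View pics/scene1_c225_150.png

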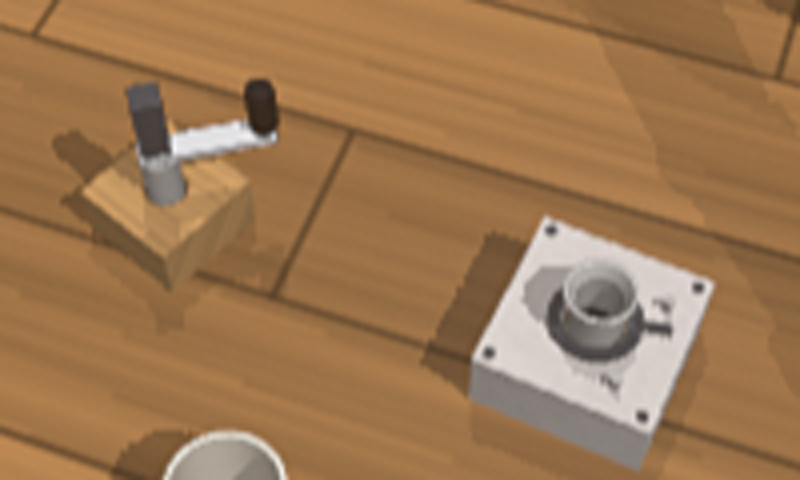

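View pics/top1_c250_170.png

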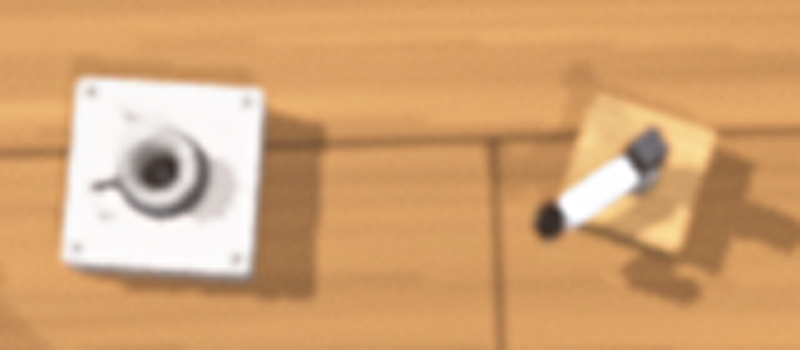

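Run:
```python
from h import *
for n,z,a,b in [('boss',.16,(261.2,172.5),(380.4,198)),('knob',.145,(290,171.2),(359.6,214)),('mouth',.1,(375,221.8),(282,204)),('holdtop',.05,(225+168/4,150+197/4),(250+640/5,170+173/5)),('mug',.09,(282,268),(332,144)),('jar',.1,(208,126),(464,249)),('soap',.17,(500,190),(200,252)),]:
    print(n,atz('scene1',*a,z).round(4),atz('top1',*b,z).round(4))
# pointer tip
print(atz('scene1',225+670/4,150+328/4,.062),atz('top1',250+95/5,170+187/5,.062))
print([atz('top1',250+u/5,170+v/5,.06).round(3) for u,v in [(80,77),(264,90),(250,275),(63,263),(130,116),(105,216)]])
```

```text
boss [ 0.553  -0.1774  0.16  ] [ 0.5576 -0.1832  0.16  ]
knob [ 0.5108 -0.1103  0.145 ] [ 0.5078 -0.1125  0.145 ]
mouth [0.561  0.1569 0.1   ] [0.5574 0.1517 0.1   ]
holdtop [ 0.5651 -0.1705  0.05  ] [ 0.5535 -0.1852  0.05  ]
mug [ 0.7674 -0.0268  0.09  ] [ 0.7702 -0.0281  0.09  ]
jar [ 0.3957 -0.457   0.1   ] [ 0.3838 -0.4647  0.1   ]
soap [0.3992 0.4397 0.17  ] [0.3943 0.4157 0.17  ]
[0.55253331 0.20886923 0.062     ] [0.55304393 0.20127085 0.062     ]
[array([0.633, 0.212, 0.06 ]), array([0.62, 0.08, 0.06]), array([0.487, 0.093, 0.06 ]), array([0.5  , 0.224, 0.06 ]), array([0.604, 0.176, 0.06 ]), array([0.532, 0.195, 0.06 ])]
```

carry_out(deltas=[[29.5, -74.8, 5, -31.4], [29.5, -74.8, 5, -31.4], [29.5, -74.8, 5, -31.4], [29.5, -74.8, 5, -31.4], [29.5, -74.8, 5, -31.4], [29.5, -74.8, 5, -31.4], [29.5, -74.8, 5, -31.4], [29.5, -74.8, 5, -31.4], [29.5, -74.8, 5, -31.4], [29.5, -74.8, 5, -31.4]], claw=0, newtons=40)

```text
time: 0.98
tcp_pos: [0.4126, 0.1795, 0.2528]
ee_rot: [[-0.56, 0.829, 0.0], [0.829, 0.56, 0.0], [0.0, 0.0, -1.0]]
wrist_force: [0.5, -0.1, -0.3]
grip_width: 0.0919
```

carry_out(deltas=[[14.2, -36, 1.0, 0], [14.2, -36, 1.0, 0], [14.2, -36, 1.0, 0], [14.2, -36, 1.0, 0], [14.2, -36, 1.0, 0], [14.2, -36, 1.0, 0], [14.2, -36, 1.0, 0], [14.2, -36, 1.0, 0], [14.2, -36, 1.0, 0], [14.2, -36, 1.0, 0]])

```text
time: 1.82
tcp_pos: [0.5549, -0.1854, 0.2627]
ee_rot: [[-0.555, 0.832, 0.001], [0.832, 0.555, -0.004], [-0.004, -0.002, -1.0]]
wrist_force: [-1.8, -0.9, -0.3]
grip_width: 0.0919
```

Run:
```python
from h import *
save('wrist','wrist2'); s=st(); print(np.load('pics/wrist2.npz')['pose'].round(3))
print(np.degrees(np.arctan2(s['ee_rot'][1][1],s['ee_rot'][0][1])))
```

```text
{'time': 1.8667, 'q': [-10.7616, 21.0438, 33.2405, 95.0133, -12.0815, 67.5133, 58.9855], 'tcp_pos': [0.5548, -0.1852, 0.2625], 'wrist_force': [-0.0078, -1.0146, 0.1234], 'ft_torque': [-0.1664, -0.0416, 0.0155], 'grip_width': 0.0916}
[[-0.554, 0.833, 0.0], [0.833, 0.554, -0.004], [-0.003, -0.002, -1.0]]
[[ 0.832 -0.529 -0.167  0.511]
 [ 0.554  0.793  0.254 -0.117]
 [-0.001 -0.304  0.953  0.42 ]
 [ 0.     0.     0.     1.   ]]
33.63162826241919
```

View pics/wrist2.png

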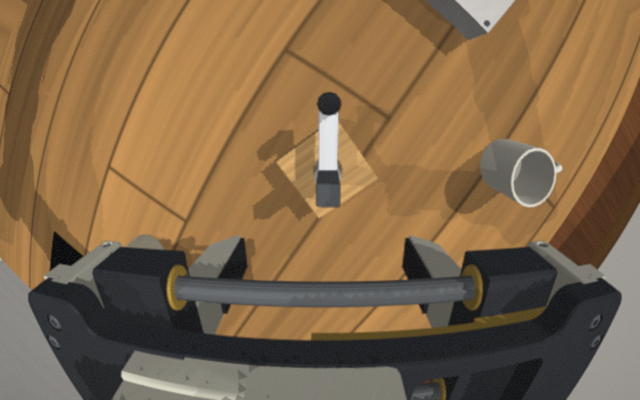

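Run:
```python
from h import *
crop('wrist2',270,80,390,220,4)
```

```text
(no output)
```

View pics/wrist2_c270_80.png

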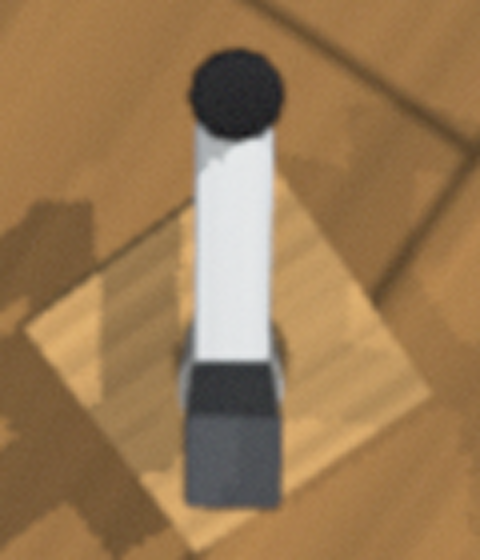

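Run:
```python
from h import *
f=lambda u,v:(270+u/4,80+v/4)
b=atz('wrist2',*f(233,461),.16);k=atz('wrist2',*f(237,92),.145)
C=[atz('wrist2',*f(*c),.16) for c in [(187,415),(278,413),(281,507),(185,507)]]
print(b,k,np.hypot(*(k-b)[:2]),np.degrees(np.arctan2(*(k-b)[1::-1])))
print(np.round(C,4),[np.linalg.norm(C[i]-C[i-1]) for i in range(4)])
print(atz('wrist2',*f((190+278)/2,362),.1))
```

```text
[ 0.55693471 -0.18090663  0.16      ] [ 0.51336097 -0.11399682  0.145     ] 0.07984731869968713 123.07342055308531
[[ 0.5428 -0.1778  0.16  ]
 [ 0.559  -0.1664  0.16  ]
 [ 0.5718 -0.1838  0.16  ]
 [ 0.554  -0.1957  0.16  ]] [np.float64(0.021112001007250854), np.float64(0.019759339765913583), np.float64(0.02158478656512634), np.float64(0.021328382547709617)]
[ 0.55256883 -0.17275978  0.1       ]
```

carry_out(deltas=[[0.2, 0.4, 0, -0.5], [0.2, 0.4, -3, -0.5], [0.2, 0.4, -6, -0.5], [0.2, 0.4, -6, -0.5], [0.2, 0.4, -6, -0.5], [0.2, 0.4, -6, -0.5]])

```text
time: 2.37
tcp_pos: [0.557, -0.1734, 0.2039]
ee_rot: [[-0.553, 0.833, 0.001], [0.833, 0.553, 0.0], [-0.0, 0.001, -1.0]]
wrist_force: [-0.0, -0.3, 0.9]
grip_width: 0.0918
```

Run:
```python
from h import *
save('wrist','wrist3'); s=st(); 
print(np.degrees(np.arctan2(s['ee_rot'][1][1],s['ee_rot'][0][1])))
crop('wrist3',230,100,430,300,3)
```

```text
{'time': 2.4167, 'q': [-10.5677, 23.8083, 31.8127, 99.7704, -14.217, 60.3262, 59.7098], 'tcp_pos': [0.5574, -0.1739, 0.2044], 'wrist_force': [0.4192, -0.1151, -0.0243], 'ft_torque': [-0.0637, -0.0384, 0.0276], 'grip_width': 0.092}
[[-0.553, 0.833, 0.002], [0.833, 0.553, -0.0], [-0.001, 0.002, -1.0]]
33.577995345485775
```

View pics/wrist3_c230_100.png

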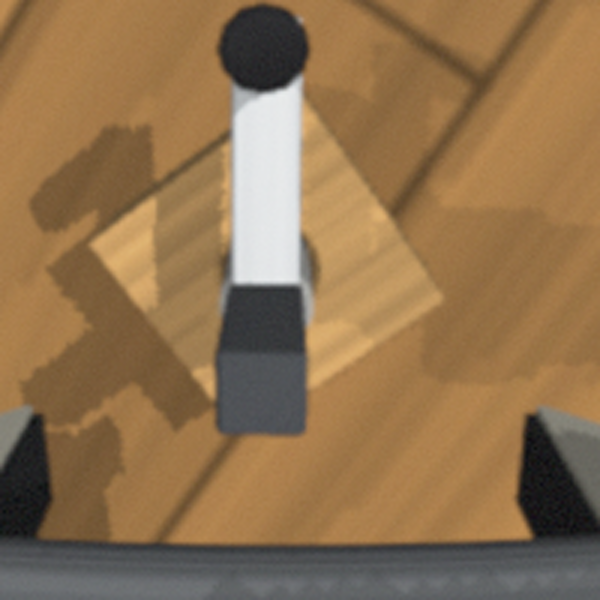

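Run:
```python
from h import *
f=lambda u,v:(230+u/3,100+v/3)
C=np.array([atz('wrist3',*f(*c),.16) for c in [(223,352),(304,352),(306,434),(216,434)]])
k=atz('wrist3',*f(264,46),.145)
print(C.mean(0),k,np.degrees(np.arctan2(*(k-C.mean(0))[1::-1])));print([np.linalg.norm(C[i]-C[i-1]) for i in range(4)])
st()
```

```text
[ 0.55711353 -0.18073248  0.16      ] [ 0.51339371 -0.11389412  0.145     ] 123.18920807540135
[np.float64(0.02125512903258405), np.float64(0.01880625844168102), np.float64(0.021117608354111375), np.float64(0.021646624696902067)]
{'time': 2.4167, 'q': [-10.5677, 23.8083, 31.8127, 99.7704, -14.217, 60.3262, 59.7098], 'tcp_pos': [0.5574, -0.1739, 0.2044], 'wrist_force': [0.4192, -0.1151, -0.0243], 'ft_torque': [-0.0637, -0.0384, 0.0276], 'grip_width': 0.092}
[[-0.553, 0.833, 0.002], [0.833, 0.553, -0.0], [-0.001, 0.002, -1.0]]
```

carry_out(deltas=[[0, -0.6, 0, -0.4], [0, -0.6, -3, -0.4], [0, -0.6, -5, -0.4], [0, -0.6, -6, -0.4], [0, -0.6, -6, -0.4], [0, -0.6, -6, -0.4], [0, -0.6, -6, -0.4], [0, -0.6, -6, -0.4]])

```text
time: 3.08
tcp_pos: [0.5574, -0.1809, 0.144]
ee_rot: [[-0.546, 0.838, 0.002], [0.838, 0.546, -0.0], [-0.002, 0.002, -1.0]]
wrist_force: [0.4, -0.6, -0.1]
grip_width: 0.0918
```

Well centred. Down the last bit and close.

carry_out(deltas=[[0, 0, -1, 0], [0, 0, -1.8, 0], [0, 0, -1.8, 0], [0, 0, -1.8, 0], [0, 0, -1.8, 0]])

```text
time: 3.5
tcp_pos: [0.5564, -0.1805, 0.1244]
ee_rot: [[-0.546, 0.838, -0.0], [0.838, 0.546, -0.0], [0.0, -0.0, -1.0]]
wrist_force: [0.3, 0.1, -0.5]
grip_width: 0.0918
```

carry_out(deltas=[[0, 0, 0, 0], [0, 0, 0, 0], [0, 0, 0, 0], [0, 0, 0, 0], [0, 0, 0, 0], [0, 0, 0, 0], [0, 0, 0, 0], [0, 0, 0, 0], [0, 0, 0, 0], [0, 0, 0, 0]], claw=1, newtons=40)

```text
time: 4.33
tcp_pos: [0.5564, -0.1804, 0.1246]
ee_rot: [[-0.547, 0.837, -0.0], [0.837, 0.547, 0.0], [0.0, 0.0, -1.0]]
wrist_force: [-0.6, 0.1, 0.2]
grip_width: 0.0296
```

Run:
```python
from h import *
st()
```

```text
{'time': 4.3333, 'q': [-7.8953, 29.0497, 29.5238, 104.4927, -17.9058, 51.1102, 63.0398], 'tcp_pos': [0.5564, -0.1804, 0.1246], 'wrist_force': [-0.5843, 0.1017, 0.1938], 'ft_torque': [-0.0961, 0.0529, -0.0455], 'grip_width': 0.0296}
[[-0.547, 0.837, -0.0], [0.837, 0.547, 0.0], [0.0, 0.0, -1.0]]
```

carry_out(deltas=[[0, 0, 0, 0], [0, 0, 0, 0], [0, 0, 0, 0], [0, 0, 0, 0], [0, 0, 0, 0]])

```text
time: 4.75
tcp_pos: [0.5565, -0.1804, 0.1246]
ee_rot: [[-0.547, 0.837, 0.0], [0.837, 0.547, -0.0], [-0.0, 0.0, -1.0]]
wrist_force: [0.4, -0.4, -0.2]
grip_width: 0.0216
```

Run:
```python
from h import *
st();save('wrist','wrist4');crop('wrist4',230,100,430,300,3)
```

```text
{'time': 4.75, 'q': [-7.8966, 29.0519, 29.5227, 104.4905, -17.9058, 51.1071, 63.0409], 'tcp_pos': [0.5565, -0.1804, 0.1246], 'wrist_force': [0.4443, -0.3504, -0.2482], 'ft_torque': [-0.0824, 0.0564, -0.0159], 'grip_width': 0.0216}
[[-0.547, 0.837, 0.0], [0.837, 0.547, -0.0], [-0.0, 0.0, -1.0]]
```

View pics/wrist4_c230_100.png

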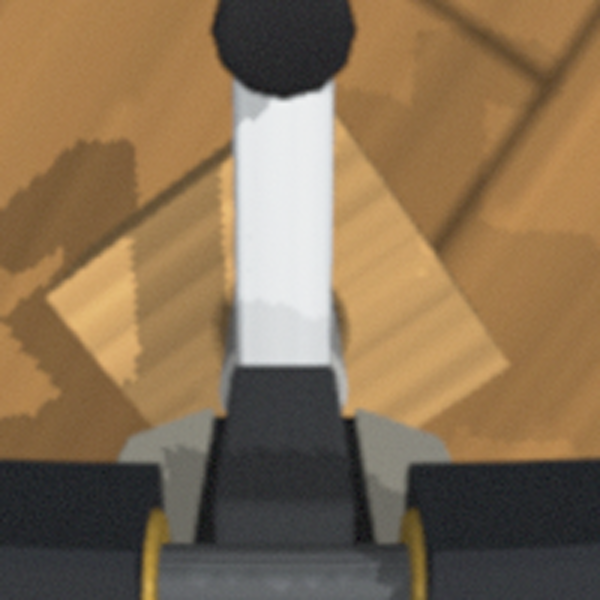

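carry_out(deltas=[[0, 0, 2, 0], [0, 0, 5, 0], [0, 0, 8, 0], [0, 0, 11, 0], [0, 0, 13, 0], [0, 3, 13, 0], [0, 7, 13, 0], [0, 11, 13, 0], [0, 15, 13, 0], [0, 18, 13, 0]])

```text
time: 5.63
tcp_pos: [0.5558, 0.0035, 0.2542]
ee_rot: [[-0.549, 0.836, -0.001], [0.836, 0.549, 0.001], [0.002, 0.0, -1.0]]
wrist_force: [-0.2, 0.7, -3.6]
grip_width: 0.0217
```

carry_out(deltas=[[0, 2, 0, 0], [0, 3, 0, 0], [0, 3, 0, 0], [0, 3, 0, 0], [0, 3, 0, 0]])

```text
time: 6.05
tcp_pos: [0.5564, 0.0272, 0.2546]
ee_rot: [[-0.544, 0.839, -0.0], [0.839, 0.544, -0.001], [-0.001, -0.001, -1.0]]
wrist_force: [0.5, 0.0, -2.7]
grip_width: 0.022
```

Run:
```python
from h import *
st();save('wrist','wrist5')
```

```text
{'time': 6.05, 'q': [-30.984, 18.1761, 30.1069, 99.2831, -9.8584, 65.1912, 35.011], 'tcp_pos': [0.5564, 0.0272, 0.2546], 'wrist_force': [0.465, 0.0447, -2.7106], 'ft_torque': [-0.1238, 0.026, 0.023], 'grip_width': 0.022}
[[-0.544, 0.839, -0.0], [0.839, 0.544, -0.001], [-0.001, -0.001, -1.0]]
```

View pics/wrist5.png

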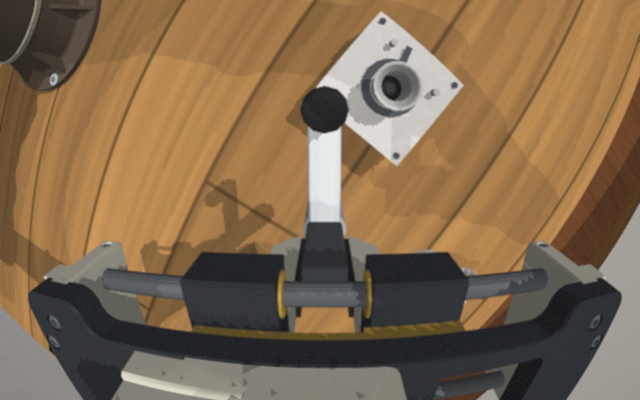

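Run:
```python
from h import *
crop('wrist5',330,20,470,140,5)
```

```text
(no output)
```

View pics/wrist5_c330_20.png

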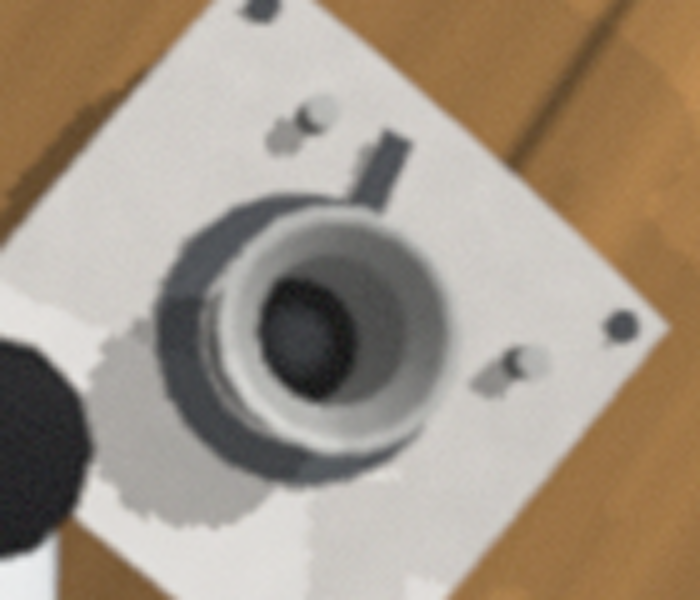

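Run:
```python
from h import *
f=lambda u,v:(330+u/5,20+v/5)
c=atz('wrist5',*f(337,330),.1);print('mouth',c)
for u,v in [(215,330),(460,330),(337,205),(337,455)]: print(atz('wrist5',*f(u,v),.1))
# seal/hole bottom centre
print('hole',atz('wrist5',*f(308,338),.05))
p=atz('wrist5',*f(395,140),.063)
for n,q,z in [('ptr',(397,140),.063),('ptrroot',(368,200),.063),('pinA',(310,120),.062),('pinB',(520,365),.062),('s1',(262,8),.06),('s2',(622,326),.06)]:
    x=atz('wrist5',*f(*q),z); print(n,x.round(4),np.degrees(np.arctan2(*(x-c)[1::-1])).round(1),np.hypot(*(x-c)[:2]).round(4))
x=atz('wrist5',397,156,.06);print(x)
a=atz('wrist5',*f(262,8),.06);print('box centre',(a+x)/2)
```

```text
mouth [0.56309033 0.15349796 0.1       ]
[0.54275273 0.13888093 0.1       ]
[0.58408365 0.16919116 0.1       ]
[0.54879489 0.17517371 0.1       ]
[0.57751019 0.13223204 0.1       ]
hole [0.56647965 0.15707733 0.05      ]
ptr [0.5559 0.2062 0.063 ] 97.8 0.0532
ptrroot [0.5581 0.19   0.063 ] 97.7 0.0368
pinA [0.5372 0.198  0.062 ] 120.2 0.0515
pinB [0.6092 0.1804 0.062 ] 30.3 0.0533
s1 [0.5138 0.215  0.06  ] 128.7 0.0788
s2 [0.6252 0.2049 0.06  ] 39.6 0.0806
[0.6156789  0.09361856 0.06      ]
box centre [0.5647349  0.15428968 0.06      ]
```

carry_out(deltas=[[0.2, 3, 0, 0], [0.4, 6, 0, 0], [0.6, 9, 0, 0], [0.7, 11, 0, 0], [0.7, 12.6, 0, 0], [0.7, 12.6, 0, 0], [0.7, 12.6, 0, 0], [0.7, 12.6, 0, 0]])

```text
time: 6.77
tcp_pos: [0.5638, 0.1533, 0.2547]
ee_rot: [[-0.544, 0.839, 0.0], [0.839, 0.544, -0.001], [-0.001, -0.0, -1.0]]
wrist_force: [0.4, 0.4, -1.8]
grip_width: 0.0214
```

Run:
```python
from h import *
st();save('wrist','wrist6');save('scene','scene6');save('top','top6')
crop('scene6',310,130,450,270,4);crop('top6',230,150,350,250,5)
```

```text
{'time': 6.7667, 'q': [-40.553, 20.7603, 27.7684, 95.3993, -10.3174, 66.4061, 22.8083], 'tcp_pos': [0.5638, 0.1533, 0.2547], 'wrist_force': [0.3672, 0.3775, -1.8266], 'ft_torque': [-0.0417, 0.022, -0.0104], 'grip_width': 0.0214}
[[-0.544, 0.839, 0.0], [0.839, 0.544, -0.001], [-0.001, -0.0, -1.0]]
```

View pics/scene6_c310_130.png

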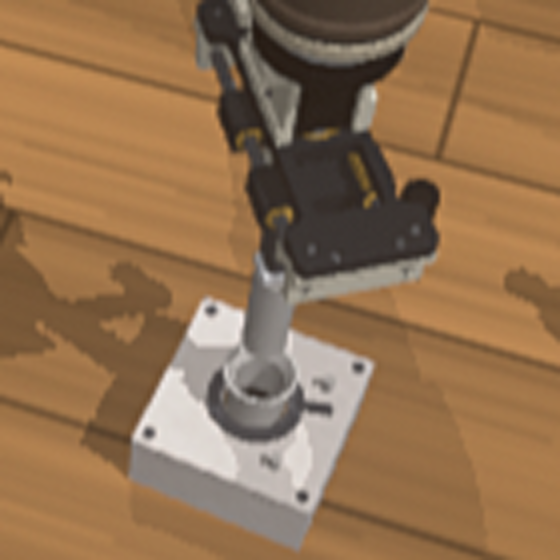

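View pics/wrist6.png

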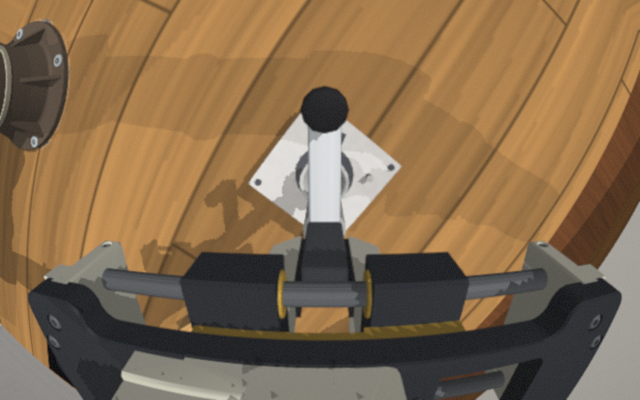

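Run:
```python
from h import *
for p in [(.5638,.1533,.14),(.5638,.1533,.1),(.5738,.1533,.1),(.5638,.1633,.1)]:
    u,v=proj('scene6',p); print((u-310)*4,(v-130)*4)
crop('scene6',360,190,400,240,14)
```

```text
260.16883035012825 337.2890502672177
253.67687317392142 369.00680184376336
249.52736229497987 381.02048858364935
268.0385755833868 373.4016182478215
```

View pics/scene6_c360_190.png

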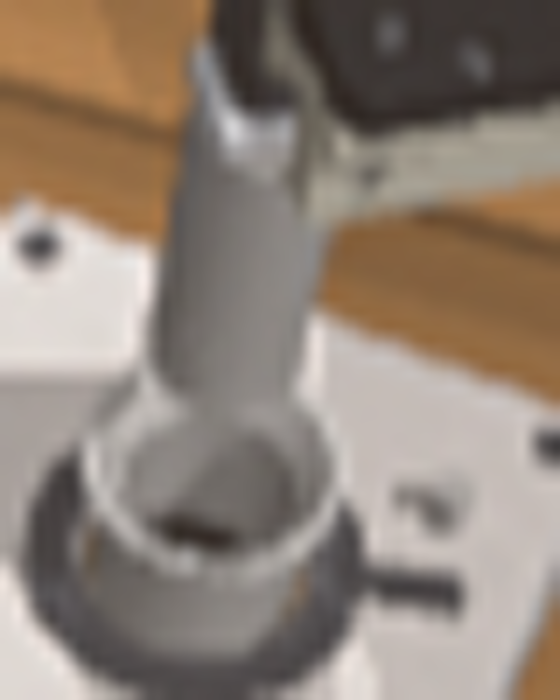

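View pics/top6_c230_150.png

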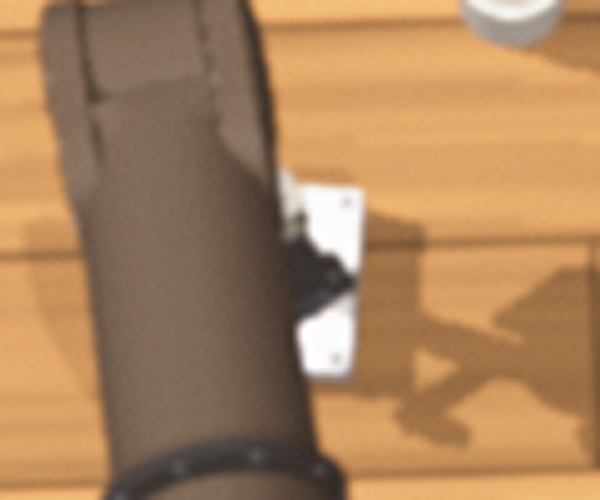

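carry_out(deltas=[[0, 0.1, -1.5, 0], [0, 0.1, -3, 0], [0, 0.1, -4, 0], [0, 0.1, -4.5, 0], [0, 0.1, -5, 0], [0, 0.1, -5, 0], [0, 0.1, -5, 0]])

```text
time: 7.5
tcp_pos: [0.5637, 0.1564, 0.2049]
ee_rot: [[-0.546, 0.838, 0.0], [0.838, 0.546, -0.0], [-0.0, 0.0, -1.0]]
wrist_force: [0.1, 0.8, -2.1]
grip_width: 0.0217
```

Run:
```python
from h import *
st();save('scene','scene7')
crop('scene7',340,170,420,250,7)
```

```text
{'time': 7.5, 'q': [-39.9246, 23.2985, 26.7811, 99.2017, -11.8354, 60.2836, 23.9859], 'tcp_pos': [0.5637, 0.1564, 0.2049], 'wrist_force': [0.0563, 0.7788, -2.1441], 'ft_torque': [-0.0412, 0.0109, 0.0207], 'grip_width': 0.0217}
[[-0.546, 0.838, 0.0], [0.838, 0.546, -0.0], [-0.0, 0.0, -1.0]]
```

View pics/scene7_c340_170.png

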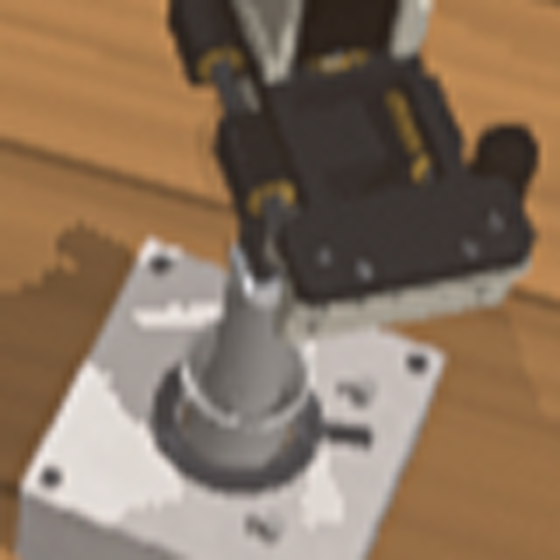

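carry_out(deltas=[[0, 0, -0.5, 0], [0, 0, -1, 0], [0, 0, -1.5, 0], [0, 0, -1.5, 0], [0, 0, -1.5, 0]])

```text
time: 7.97
tcp_pos: [0.5632, 0.1566, 0.1891]
ee_rot: [[-0.547, 0.837, -0.001], [0.837, 0.547, -0.0], [0.0, -0.001, -1.0]]
wrist_force: [-0.6, -0.1, -3.1]
grip_width: 0.0218
```

Run:
```python
from h import *
st()
```

```text
{'time': 7.9667, 'q': [-39.6483, 24.1925, 26.4377, 100.3184, -12.3584, 58.4126, 24.4314], 'tcp_pos': [0.5632, 0.1566, 0.1891], 'wrist_force': [-0.5759, -0.09, -3.0714], 'ft_torque': [-0.2269, 0.1309, 0.003], 'grip_width': 0.0218}
[[-0.547, 0.837, -0.001], [0.837, 0.547, -0.0], [0.0, -0.001, -1.0]]
```

carry_out(deltas=[[0, 0, -0.5, 0], [0, 0, -1, 0], [0, 0, -1.5, 0], [0, 0, -1.8, 0], [0, 0, -2, 0], [0, 0, -2, 0], [0, 0, -2, 0]])

```text
time: 8.55
tcp_pos: [0.5633, 0.1565, 0.1694]
ee_rot: [[-0.546, 0.837, -0.0], [0.837, 0.546, -0.0], [0.0, -0.0, -1.0]]
wrist_force: [-1.1, -0.3, -3.6]
grip_width: 0.022
```

Run:
```python
from h import *
st()
```

```text
{'time': 8.55, 'q': [-39.2312, 25.3718, 25.974, 101.6244, -13.0761, 56.0149, 25.0561], 'tcp_pos': [0.5633, 0.1565, 0.1694], 'wrist_force': [-1.1478, -0.2921, -3.6084], 'ft_torque': [-0.3659, 0.369, -0.0459], 'grip_width': 0.022}
[[-0.546, 0.837, -0.0], [0.837, 0.546, -0.0], [0.0, -0.0, -1.0]]
```

carry_out(deltas=[[-0.1, -0.1, 0, 0], [-0.1, -0.1, -0.1, 0], [-0.1, -0.1, -0.2, 0], [-0.1, -0.1, -0.3, 0], [-0.1, -0.1, -0.4, 0], [-0.1, -0.1, -0.4, 0]])

```text
time: 9.05
tcp_pos: [0.5624, 0.1556, 0.1654]
ee_rot: [[-0.547, 0.837, -0.0], [0.837, 0.547, -0.0], [0.0, -0.0, -1.0]]
wrist_force: [-0.5, -0.4, -3.4]
grip_width: 0.0218
```

Run:
```python
from h import *
st()
```

```text
{'time': 9.05, 'q': [-39.1278, 25.5038, 25.8841, 102.06, -13.1948, 55.4429, 25.2323], 'tcp_pos': [0.5624, 0.1556, 0.1654], 'wrist_force': [-0.5216, -0.4249, -3.3588], 'ft_torque': [-0.0663, 0.041, 0.0051], 'grip_width': 0.0218}
[[-0.547, 0.837, -0.0], [0.837, 0.547, -0.0], [0.0, -0.0, -1.0]]
```

Lateral load relieved. Keep going down in small steps until contact.

carry_out(deltas=[[0, 0, -0.1, 0], [0, 0, -0.15, 0], [0, 0, -0.2, 0], [0, 0, -0.2, 0]])

```text
time: 9.38
tcp_pos: [0.5625, 0.1556, 0.1637]
ee_rot: [[-0.547, 0.837, 0.0], [0.837, 0.547, 0.0], [0.0, 0.0, -1.0]]
wrist_force: [-0.4, -0.6, -0.4]
grip_width: 0.0214
```

Run:
```python
from h import *
st()
```

```text
{'time': 9.3833, 'q': [-39.0834, 25.6156, 25.8406, 102.1656, -13.2678, 55.2142, 25.2956], 'tcp_pos': [0.5625, 0.1556, 0.1637], 'wrist_force': [-0.4317, -0.6317, -0.4329], 'ft_torque': [-0.1242, 0.1581, 0.0089], 'grip_width': 0.0214}
[[-0.547, 0.837, 0.0], [0.837, 0.547, 0.0], [0.0, 0.0, -1.0]]
```

carry_out(deltas=[[0, 0, -0.05, 0], [0, 0, -0.1, 0], [0, 0, -0.1, 0], [0, 0, -0.1, 0]])

```text
time: 9.72
tcp_pos: [0.5626, 0.1556, 0.1629]
ee_rot: [[-0.547, 0.837, 0.0], [0.837, 0.547, 0.0], [0.0, 0.0, -1.0]]
wrist_force: [-0.8, -0.7, 2.3]
grip_width: 0.0216
```

Run:
```python
from h import *
st()
```

```text
{'time': 9.7167, 'q': [-39.0611, 25.6609, 25.8163, 102.2171, -13.3037, 55.1033, 25.3257], 'tcp_pos': [0.5626, 0.1556, 0.1629], 'wrist_force': [-0.7817, -0.7437, 2.3317], 'ft_torque': [-0.2119, 0.4006, 0.0278], 'grip_width': 0.0216}
[[-0.547, 0.837, 0.0], [0.837, 0.547, 0.0], [0.0, 0.0, -1.0]]
```

carry_out(deltas=[[-0.05, -0.04, -0.06, 0], [-0.05, -0.04, -0.12, 0], [-0.05, -0.04, -0.12, 0], [-0.05, -0.04, -0.12, 0]])

```text
time: 10.05
tcp_pos: [0.5623, 0.1554, 0.1616]
ee_rot: [[-0.547, 0.837, 0.001], [0.837, 0.547, 0.0], [-0.0, 0.001, -1.0]]
wrist_force: [0.4, 0.7, 2.7]
grip_width: 0.0218
```

Run:
```python
from h import *
st()
```

```text
{'time': 10.05, 'q': [-39.0356, 25.6992, 25.7854, 102.3688, -13.3423, 54.8882, 25.3774], 'tcp_pos': [0.5623, 0.1554, 0.1616], 'wrist_force': [0.3865, 0.6721, 2.6942], 'ft_torque': [0.2137, -0.0273, 0.0221], 'grip_width': 0.0218}
[[-0.547, 0.837, 0.001], [0.837, 0.547, 0.0], [-0.0, 0.001, -1.0]]
```

carry_out(deltas=[[0, 0, -0.05, 0], [0, 0, -0.1, 0], [0, 0, -0.1, 0], [0, 0, -0.1, 0]])

```text
time: 10.38
tcp_pos: [0.5622, 0.1553, 0.1605]
ee_rot: [[-0.547, 0.837, 0.001], [0.837, 0.547, 0.0], [-0.0, 0.001, -1.0]]
wrist_force: [0.9, 1.1, 1.9]
grip_width: 0.0218
```

Run:
```python
from h import *
st()
```

```text
{'time': 10.3833, 'q': [-39.0117, 25.7687, 25.7604, 102.439, -13.3805, 54.7698, 25.4111], 'tcp_pos': [0.5622, 0.1553, 0.1605], 'wrist_force': [0.8945, 1.0989, 1.8688], 'ft_torque': [0.3688, -0.3651, 0.0138], 'grip_width': 0.0218}
[[-0.547, 0.837, 0.001], [0.837, 0.547, 0.0], [-0.0, 0.001, -1.0]]
```

carry_out(deltas=[[0.04, 0.04, -0.1, 0], [0.04, 0.04, -0.2, 0], [0.04, 0.04, -0.2, 0], [0.04, 0.04, -0.2, 0]])

```text
time: 10.72
tcp_pos: [0.5623, 0.1555, 0.1583]
ee_rot: [[-0.546, 0.838, -0.0], [0.838, 0.546, -0.0], [-0.0, -0.0, -1.0]]
wrist_force: [1.1, -0.1, 3.3]
grip_width: 0.022
```

Run:
```python
from h import *
st()
save('scene','scene8')
crop('scene8',340,170,420,250,7)
```

```text
{'time': 10.7167, 'q': [-38.9664, 25.9505, 25.7044, 102.5148, -13.4622, 54.5713, 25.46], 'tcp_pos': [0.5623, 0.1555, 0.1583], 'wrist_force': [1.0812, -0.0908, 3.295], 'ft_torque': [0.1513, -0.2409, -0.0362], 'grip_width': 0.022}
[[-0.546, 0.838, -0.0], [0.838, 0.546, -0.0], [-0.0, -0.0, -1.0]]
```

View pics/scene8_c340_170.png

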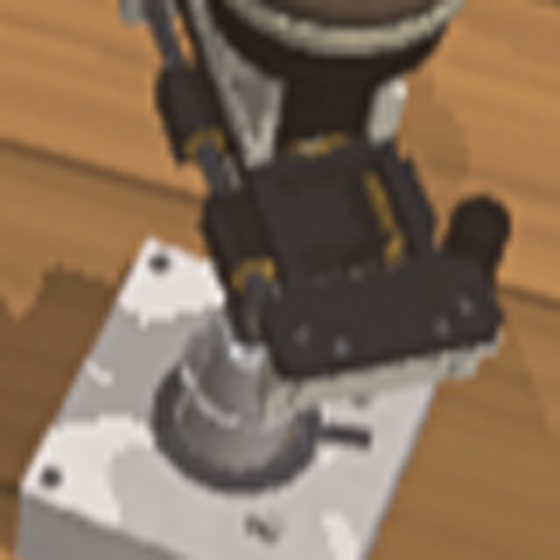

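carry_out(deltas=[[0, 0, -0.1, 0], [0, 0, -0.2, 0], [0, 0, -0.3, 0], [0, 0, -0.3, 0], [0, 0, -0.3, 0]])

```text
time: 11.18
tcp_pos: [0.5624, 0.1555, 0.1553]
ee_rot: [[-0.546, 0.837, -0.0], [0.837, 0.546, -0.0], [-0.0, -0.0, -1.0]]
wrist_force: [-0.2, -0.1, 3.2]
grip_width: 0.0221
```

Run:
```python
from h import *
st();save('wrist','wrist9');crop('wrist9',230,50,430,300,2)
```

```text
{'time': 11.1833, 'q': [-38.8998, 26.1425, 25.6223, 102.6952, -13.5787, 54.2097, 25.5608], 'tcp_pos': [0.5624, 0.1555, 0.1553], 'wrist_force': [-0.153, -0.0725, 3.1663], 'ft_torque': [0.1322, -0.2618, 0.0423], 'grip_width': 0.0221}
[[-0.546, 0.837, -0.0], [0.837, 0.546, -0.0], [-0.0, -0.0, -1.0]]
```

View pics/wrist9_c230_50.png

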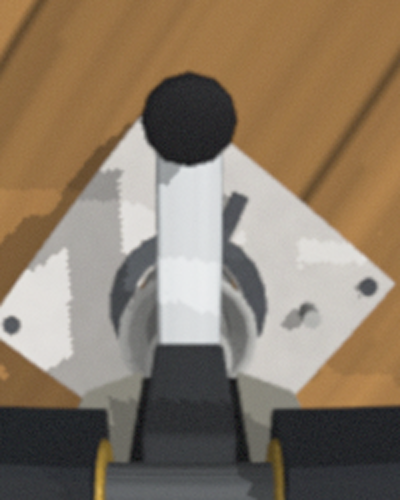

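carry_out(deltas=[[0, 0, -0.1, 0], [0, 0, -0.2, 0], [0, 0, -0.3, 0], [0, 0, -0.38, 0], [0, 0, -0.38, 0], [0, 0, -0.38, 0]])

```text
time: 11.73
tcp_pos: [0.5623, 0.1555, 0.1515]
ee_rot: [[-0.546, 0.837, -0.0], [0.837, 0.546, -0.0], [-0.0, -0.0, -1.0]]
wrist_force: [0.6, 0.0, 2.3]
grip_width: 0.0222
```

Run:
```python
from h import *
st()
```

```text
{'time': 11.7333, 'q': [-38.8116, 26.3876, 25.5189, 102.922, -13.7254, 53.7581, 25.6864], 'tcp_pos': [0.5623, 0.1555, 0.1515], 'wrist_force': [0.6339, 0.0093, 2.3311], 'ft_torque': [0.0814, -0.2149, -0.0504], 'grip_width': 0.0222}
[[-0.546, 0.837, -0.0], [0.837, 0.546, -0.0], [-0.0, -0.0, -1.0]]
```

carry_out(deltas=[[0, 0, -0.05, 0], [0, 0, -0.1, 0], [0, 0, -0.15, 0], [0, 0, -0.15, 0]])

```text
time: 12.07
tcp_pos: [0.5623, 0.1555, 0.15]
ee_rot: [[-0.546, 0.837, 0.0], [0.837, 0.546, -0.0], [-0.0, -0.0, -1.0]]
wrist_force: [0.6, -0.1, 2.6]
grip_width: 0.0217
```

Run:
```python
from h import *
st()
```

```text
{'time': 12.0667, 'q': [-38.7739, 26.4817, 25.4744, 103.0146, -13.787, 53.5739, 25.737], 'tcp_pos': [0.5623, 0.1555, 0.15], 'wrist_force': [0.6374, -0.1211, 2.6442], 'ft_torque': [0.0308, -0.182, -0.0007], 'grip_width': 0.0217}
[[-0.546, 0.837, 0.0], [0.837, 0.546, -0.0], [-0.0, -0.0, -1.0]]
```

carry_out(deltas=[[0, 0, -0.05, 0], [0, 0, -0.1, 0], [0, 0, -0.12, 0], [0, 0, -0.12, 0]])

```text
time: 12.4
tcp_pos: [0.5623, 0.1555, 0.1488]
ee_rot: [[-0.546, 0.837, -0.0], [0.837, 0.546, -0.0], [-0.0, -0.0, -1.0]]
wrist_force: [-0.4, -0.2, 2.5]
grip_width: 0.0216
```

Run:
```python
from h import *
st()
```

```text
{'time': 12.4, 'q': [-38.7469, 26.561, 25.4422, 103.0829, -13.8354, 53.4348, 25.7774], 'tcp_pos': [0.5623, 0.1555, 0.1488], 'wrist_force': [-0.406, -0.1618, 2.532], 'ft_torque': [0.044, -0.2256, -0.0076], 'grip_width': 0.0216}
[[-0.546, 0.837, -0.0], [0.837, 0.546, -0.0], [-0.0, -0.0, -1.0]]
```

carry_out(deltas=[[0, 0, -0.05, 0], [0, 0, -0.1, 0], [0, 0, -0.1, 0], [0, 0, -0.1, 0]])

```text
time: 12.73
tcp_pos: [0.5624, 0.1555, 0.1481]
ee_rot: [[-0.546, 0.838, 0.0], [0.838, 0.546, 0.0], [0.0, 0.0, -1.0]]
wrist_force: [-0.0, -0.6, 6.8]
grip_width: 0.0219
```

Run:
```python
from h import *
st()
```

```text
{'time': 12.7333, 'q': [-38.7219, 26.6052, 25.4208, 103.1241, -13.8741, 53.3361, 25.8095], 'tcp_pos': [0.5624, 0.1555, 0.1481], 'wrist_force': [-0.0009, -0.5527, 6.7796], 'ft_torque': [-0.0926, 0.0542, -0.0236], 'grip_width': 0.0219}
[[-0.546, 0.838, 0.0], [0.838, 0.546, 0.0], [0.0, 0.0, -1.0]]
```

carry_out(deltas=[[0, 0, 0.1, 0], [0, 0, 0.15, 0], [0, 0, 0.15, -3], [0, 0, 0.15, -7], [0, 0, 0.15, -11], [0, 0, 0.15, -15], [0, 0, 0.15, -19], [0, 0, 0.15, -22], [0, 0, 0.15, -24], [0, 0, 0.15, -24]])

```text
time: 13.57
tcp_pos: [0.5621, 0.1556, 0.1491]
ee_rot: [[-0.158, 0.988, -0.0], [0.988, 0.158, -0.001], [-0.0, -0.0, -1.0]]
wrist_force: [0.4, -0.5, 1.6]
grip_width: 0.0216
```

```bash
cat >> h.py <<'E'
def ang():
    s=st(); print('yaw',np.degrees(np.arctan2(s['ee_rot'][1][1],s['ee_rot'][0][1])).round(2))
E
python3 -c "
from h import *
ang()"
```

```text
{'time': 13.5667, 'q': [-43.0889, 27.5037, 31.8622, 103.4199, -17.4952, 54.0532, 5.333], 'tcp_pos': [0.5621, 0.1556, 0.1491], 'wrist_force': [0.3856, -0.532, 1.5925], 'ft_torque': [-0.0946, -0.1683, 0.2095], 'grip_width': 0.0216}
[[-0.158, 0.988, -0.0], [0.988, 0.158, -0.001], [-0.0, -0.0, -1.0]]
yaw 9.06
```

carry_out(deltas=[[0, 0, 0.05, -4], [0, 0, 0.05, -8], [0, 0, 0.05, -12], [0, 0, 0.05, -16], [0, 0, 0.05, -20], [0, 0, 0.05, -24], [0, 0, 0.05, -28], [0, 0, 0.05, -30], [0, 0, 0.05, -30]])

```text
time: 14.32
tcp_pos: [0.5623, 0.1555, 0.1496]
ee_rot: [[0.356, 0.934, -0.0], [0.934, -0.356, -0.001], [-0.001, 0.0, -1.0]]
wrist_force: [1.1, -0.1, -0.4]
grip_width: 0.0216
```

```bash
python3 -c "
from h import *
ang();save('wrist','wrist10');crop('wrist10',230,50,430,300,2)"
```

```text
{'time': 14.3167, 'q': [-48.3318, 29.1925, 40.0431, 103.7964, -22.4186, 55.2018, -19.6914], 'tcp_pos': [0.5623, 0.1555, 0.1496], 'wrist_force': [1.0977, -0.1042, -0.4401], 'ft_torque': [-0.1294, -0.3841, 0.2501], 'grip_width': 0.0216}
[[0.356, 0.934, -0.0], [0.934, -0.356, -0.001], [-0.001, 0.0, -1.0]]
yaw -20.88
```

View pics/wrist10_c230_50.png

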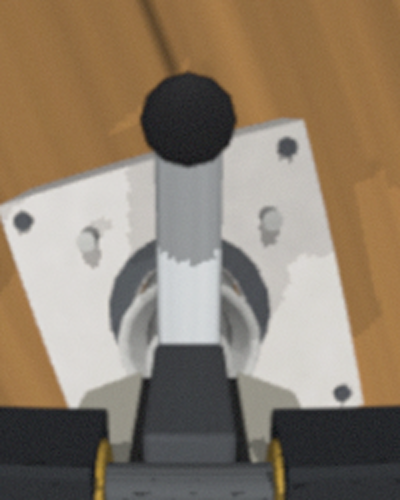

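carry_out(deltas=[[0, 0, 0, -4], [0, 0, 0, -8], [0, 0, 0, -12], [0, 0, 0, -16], [0, 0, 0, -20], [0, 0, 0, -20]])

```text
time: 14.87
tcp_pos: [0.5624, 0.1553, 0.1497]
ee_rot: [[0.655, 0.755, -0.0], [0.755, -0.655, -0.001], [-0.001, 0.0, -1.0]]
wrist_force: [1.7, -0.2, -1.5]
grip_width: 0.0217
```

```bash
python3 -c "
from h import *
ang();save('scene','scene11');crop('scene11',340,170,420,250,7);save('wrist','wrist11');crop('wrist11',230,50,430,300,2)"
```

```text
{'time': 14.8667, 'q': [-51.6715, 30.7178, 45.6108, 104.0419, -25.9843, 56.2746, -36.1715], 'tcp_pos': [0.5624, 0.1553, 0.1497], 'wrist_force': [1.7052, -0.2343, -1.5134], 'ft_torque': [-0.2435, -0.4556, 0.2005], 'grip_width': 0.0217}
[[0.655, 0.755, -0.0], [0.755, -0.655, -0.001], [-0.001, 0.0, -1.0]]
yaw -40.94
```

View pics/scene11_c340_170.png

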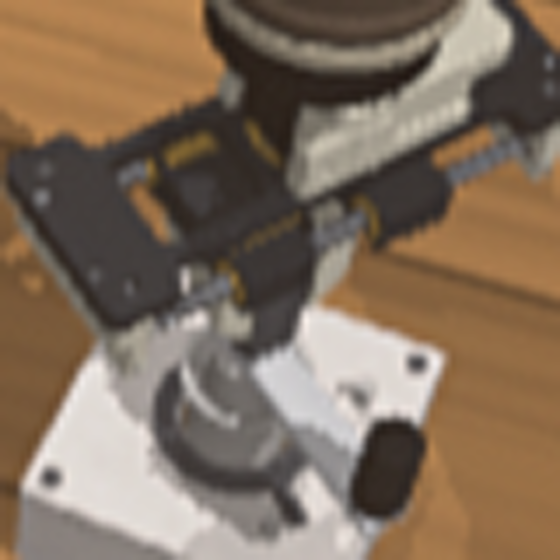

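View pics/wrist11_c230_50.png

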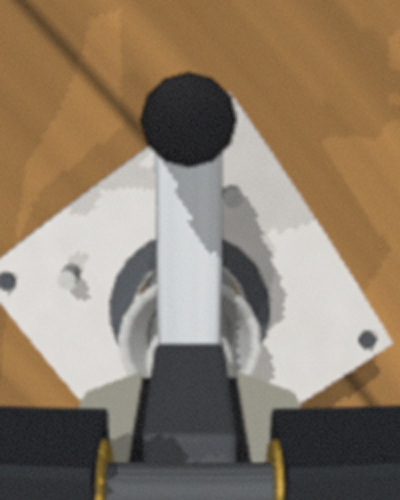

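```bash
python3 -c "
from h import *
c=np.array([.5625,.1555])
for n,u,v in [('tip',292,515),('root',275,480),('pinB',265,525)]:
    x=atz('scene11',340+u/7,170+v/7,.063)[:2]; print(n,x,np.degrees(np.arctan2(*(x-c)[::-1])),np.hypot(*(x-c)))
# reference: initial pointer & pinB in scene1
for n,u,v in [('ptr0',225+670/4,150+328/4),('pinB0',225+612/4,150+382/4),('pinA0',225+665/4,150+308/4)]:
    x=atz('scene1',u,v,.063)[:2]; print(n,x,np.degrees(np.arctan2(*(x-c)[::-1])),np.hypot(*(x-c)))
"
```

```text
tip [0.59816507 0.19052381] 44.48025293987896 0.04998664421991179
root [0.58559455 0.18023165] 46.960483775184535 0.03383804035705746
pinB [0.60595842 0.18191656] 31.29367331443837 0.050857343532687324
ptr0 [0.55313567 0.20887145] 99.95157891201444 0.054186733946917025
pinB0 [0.60728717 0.18268827] 31.260043716307518 0.05239362982285757
pinA0 [0.53878722 0.2016127 ] 117.2138267953056 0.05185245598317382
```

carry_out(deltas=[[0, 0, -0.03, -2], [0, 0, -0.03, -4], [0, 0, -0.03, -6], [0, 0, -0.03, -6]])

```text
time: 15.3
tcp_pos: [0.5624, 0.1553, 0.1496]
ee_rot: [[0.729, 0.685, 0.0], [0.685, -0.729, -0.0], [-0.0, 0.0, -1.0]]
wrist_force: [1.8, -1.0, -1.0]
grip_width: 0.0219
```

```bash
python3 -c "
from h import *
ang()"
```

```text
{'time': 15.3, 'q': [-52.5921, 31.2259, 47.2222, 104.1216, -27.0864, 56.6238, -40.9286], 'tcp_pos': [0.5624, 0.1553, 0.1496], 'wrist_force': [1.7683, -1.0412, -0.9806], 'ft_torque': [-0.4261, -0.4011, 0.2337], 'grip_width': 0.0219}
[[0.729, 0.685, 0.0], [0.685, -0.729, -0.0], [-0.0, 0.0, -1.0]]
yaw -46.79
```

carry_out(deltas=[[0.04, -0.03, 0, -1], [0.04, -0.03, 0, -2], [0.04, -0.03, 0, -3], [0.04, -0.03, 0, -3]])

```text
time: 15.63
tcp_pos: [0.5626, 0.1552, 0.1495]
ee_rot: [[0.765, 0.644, -0.0], [0.644, -0.765, -0.0], [-0.0, -0.0, -1.0]]
wrist_force: [1.1, -0.2, -0.3]
grip_width: 0.0215
```

```bash
python3 -c "
from h import *
ang()"
```

```text
{'time': 15.6333, 'q': [-53.0371, 31.5382, 48.0778, 104.1171, -27.694, 56.8713, -43.4318], 'tcp_pos': [0.5626, 0.1552, 0.1495], 'wrist_force': [1.1073, -0.2043, -0.3093], 'ft_torque': [-0.2997, -0.1142, 0.2103], 'grip_width': 0.0215}
[[0.765, 0.644, -0.0], [0.644, -0.765, -0.0], [-0.0, -0.0, -1.0]]
yaw -49.91
```

carry_out(deltas=[[0, 0, 0, -1], [0, 0, 0, -2], [0, 0, 0, -3], [0, 0, 0, -3]])

```text
time: 15.97
tcp_pos: [0.5626, 0.1553, 0.1495]
ee_rot: [[0.798, 0.602, -0.0], [0.602, -0.798, -0.0], [-0.0, -0.0, -1.0]]
wrist_force: [1.5, 0.3, -0.7]
grip_width: 0.0218
```

```bash
python3 -c "
from h import *
ang()"
```

```text
{'time': 15.9667, 'q': [-53.5247, 31.8291, 48.9391, 104.1519, -28.2694, 57.0804, -45.9076], 'tcp_pos': [0.5626, 0.1553, 0.1495], 'wrist_force': [1.5079, 0.3498, -0.7122], 'ft_torque': [-0.3538, 0.0203, 0.2312], 'grip_width': 0.0218}
[[0.798, 0.602, -0.0], [0.602, -0.798, -0.0], [-0.0, -0.0, -1.0]]
yaw -52.96
```

carry_out(deltas=[[0, 0, 0, -0.7], [0, 0, 0, -1.4], [0, 0, 0, -2], [0, 0, 0, -2]])

```text
time: 16.3
tcp_pos: [0.5627, 0.1552, 0.1496]
ee_rot: [[0.818, 0.575, -0.0], [0.575, -0.818, -0.0], [-0.0, -0.0, -1.0]]
wrist_force: [0.3, -1.6, -0.5]
grip_width: 0.022
```

```bash
python3 -c "
from h import *
ang();save('scene','scene12');crop('scene12',340,170,420,250,7)"
```

```text
{'time': 16.3, 'q': [-53.8254, 32.0198, 49.4861, 104.1702, -28.6428, 57.2207, -47.4984], 'tcp_pos': [0.5627, 0.1552, 0.1496], 'wrist_force': [0.3432, -1.6082, -0.4771], 'ft_torque': [-0.3276, 0.1116, 0.2329], 'grip_width': 0.022}
[[0.818, 0.575, -0.0], [0.575, -0.818, -0.0], [-0.0, -0.0, -1.0]]
yaw -54.93
```

View pics/scene12_c340_170.png

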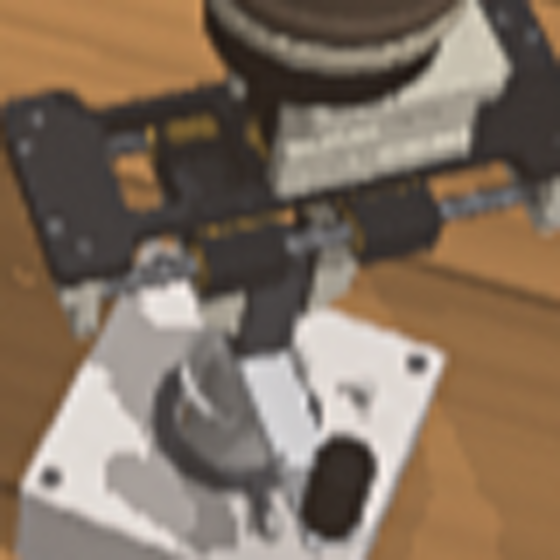

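carry_out(deltas=[[0, -0.03, 0, -0.7], [0, -0.03, 0, -1.4], [0, -0.03, 0, -2], [0, -0.03, 0, -2]])

```text
time: 16.68
tcp_pos: [0.5627, 0.1551, 0.1496]
ee_rot: [[0.838, 0.546, -0.0], [0.546, -0.838, -0.0], [-0.0, -0.0, -1.0]]
wrist_force: [0.3, -1.3, 0.4]
grip_width: 0.0217
```

```bash
python3 -c "
from h import *
ang()"
```

```text
{'time': 16.6833, 'q': [-54.1139, 32.2115, 50.0441, 104.1983, -29.027, 57.3612, -49.093], 'tcp_pos': [0.5627, 0.1551, 0.1496], 'wrist_force': [0.3249, -1.3041, 0.4293], 'ft_torque': [-0.1432, 0.1101, 0.2504], 'grip_width': 0.0217}
[[0.838, 0.546, -0.0], [0.546, -0.838, -0.0], [-0.0, -0.0, -1.0]]
yaw -56.93
```

carry_out(deltas=[[0, 0, 0, -0.7], [0, 0, 0, -1.4], [0, 0, 0, -2], [0, 0, 0, -2]])

```text
time: 17.02
tcp_pos: [0.5627, 0.155, 0.1496]
ee_rot: [[0.856, 0.516, -0.0], [0.516, -0.856, 0.0], [-0.0, -0.0, -1.0]]
wrist_force: [0.4, 0.6, -0.2]
grip_width: 0.0216
```

```bash
python3 -c "
from h import *
ang()"
```

```text
{'time': 17.0167, 'q': [-54.4181, 32.4112, 50.6046, 104.2194, -29.4097, 57.515, -50.709], 'tcp_pos': [0.5627, 0.155, 0.1496], 'wrist_force': [0.35, 0.6097, -0.2061], 'ft_torque': [-0.0546, 0.1133, 0.2546], 'grip_width': 0.0216}
[[0.856, 0.516, -0.0], [0.516, -0.856, 0.0], [-0.0, -0.0, -1.0]]
yaw -58.93
```

carry_out(deltas=[[0, 0, 0, -0.7], [0, 0, 0, -1.4], [0, 0, 0, -2], [0, 0, 0, -2]])

```text
time: 17.35
tcp_pos: [0.5627, 0.155, 0.1496]
ee_rot: [[0.874, 0.486, -0.0], [0.486, -0.874, -0.0], [-0.0, 0.0, -1.0]]
wrist_force: [0.3, 0.3, -0.2]
grip_width: 0.0214
```

```bash
python3 -c "
from h import *
ang();save('scene','scene13');crop('scene13',340,170,420,250,7)"
```

```text
{'time': 17.35, 'q': [-54.7219, 32.6193, 51.1654, 104.242, -29.7931, 57.6674, -52.3276], 'tcp_pos': [0.5627, 0.155, 0.1496], 'wrist_force': [0.3346, 0.2849, -0.2064], 'ft_torque': [-0.0915, 0.218, 0.2134], 'grip_width': 0.0214}
[[0.874, 0.486, -0.0], [0.486, -0.874, -0.0], [-0.0, 0.0, -1.0]]
yaw -60.93
```

View pics/scene13_c340_170.png

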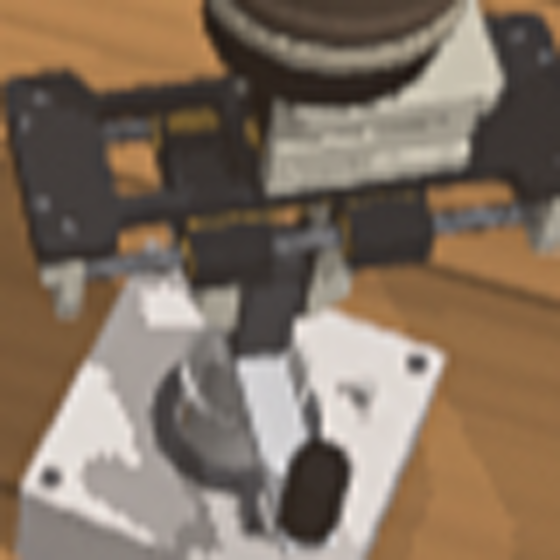

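carry_out(deltas=[[0, 0, 0, -0.5], [0, 0, 0, -1], [0, 0, 0, -1.5], [0, 0, 0, -1.5]])

```text
time: 17.73
tcp_pos: [0.5627, 0.155, 0.1496]
ee_rot: [[0.886, 0.463, -0.0], [0.463, -0.886, -0.0], [-0.0, 0.0, -1.0]]
wrist_force: [0.4, -0.0, -0.5]
grip_width: 0.0214
```

```bash
python3 -c "
from h import *
ang();crop('scene13',360,220,400,260,16)"
```

```text
{'time': 17.7333, 'q': [-54.9457, 32.7734, 51.5787, 104.2574, -30.0792, 57.7859, -53.5264], 'tcp_pos': [0.5627, 0.155, 0.1496], 'wrist_force': [0.4051, -0.0155, -0.5096], 'ft_torque': [-0.0023, 0.1657, 0.3169], 'grip_width': 0.0214}
[[0.886, 0.463, -0.0], [0.463, -0.886, -0.0], [-0.0, 0.0, -1.0]]
yaw -62.41
```

View pics/scene13_c360_220.png

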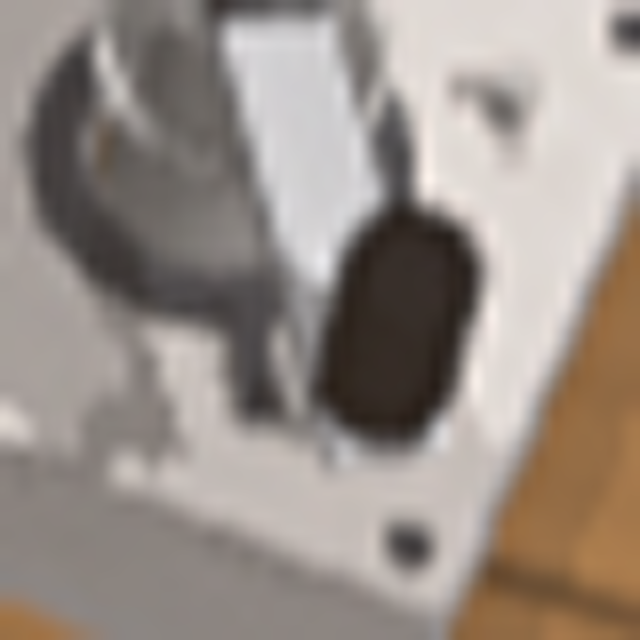

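carry_out(deltas=[[0, 0, 0, -0.5], [0, 0, 0, -1], [0, 0, 0, -1]])

```text
time: 17.98
tcp_pos: [0.5627, 0.155, 0.1496]
ee_rot: [[0.894, 0.448, -0.0], [0.448, -0.894, -0.0], [-0.0, 0.0, -1.0]]
wrist_force: [-0.4, -0.1, -0.7]
grip_width: 0.0216
```

```bash
python3 -c "
from h import *
ang();crop('scene12',360,220,400,260,16);crop('scene11',360,220,400,260,16)"
```

```text
{'time': 17.9833, 'q': [-55.0954, 32.8799, 51.8603, 104.2686, -30.2707, 57.8658, -54.3319], 'tcp_pos': [0.5627, 0.155, 0.1496], 'wrist_force': [-0.3532, -0.1412, -0.704], 'ft_torque': [-0.0244, 0.226, 0.4388], 'grip_width': 0.0216}
[[0.894, 0.448, -0.0], [0.448, -0.894, -0.0], [-0.0, 0.0, -1.0]]
yaw -63.41
```

View pics/scene11_c360_220.png

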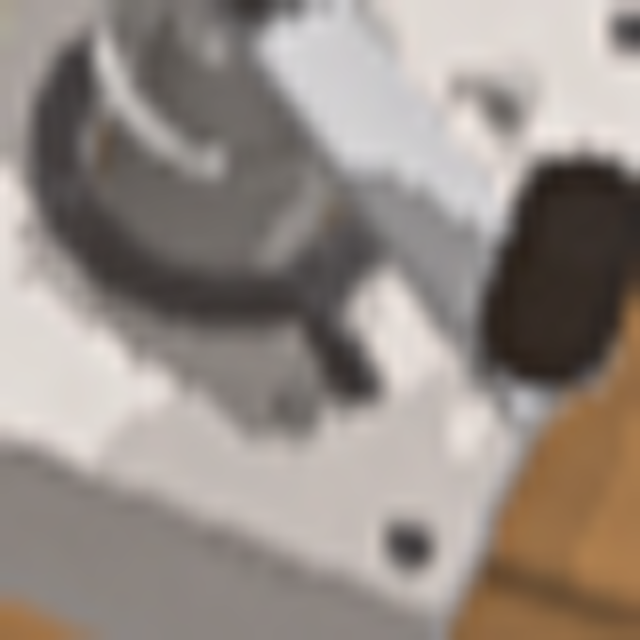

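carry_out(deltas=[[0, 0, 0, -0.5], [0, 0, 0, -1], [0, 0, 0, -1]])

```text
time: 18.23
tcp_pos: [0.5628, 0.155, 0.1496]
ee_rot: [[0.902, 0.432, -0.0], [0.432, -0.902, -0.0], [-0.0, 0.0, -1.0]]
wrist_force: [0.1, -0.3, -0.8]
grip_width: 0.0216
```

```bash
python3 -c "
from h import *
ang();save('wrist','wrist14');crop('wrist14',230,50,430,300,2)"
```

```text
{'time': 18.2333, 'q': [-55.2417, 32.9862, 52.1426, 104.2778, -30.4667, 57.9484, -55.1382], 'tcp_pos': [0.5628, 0.155, 0.1496], 'wrist_force': [0.064, -0.3096, -0.7999], 'ft_torque': [-0.0828, 0.2028, 0.4964], 'grip_width': 0.0216}
[[0.902, 0.432, -0.0], [0.432, -0.902, -0.0], [-0.0, 0.0, -1.0]]
yaw -64.41
```

View pics/wrist14_c230_50.png

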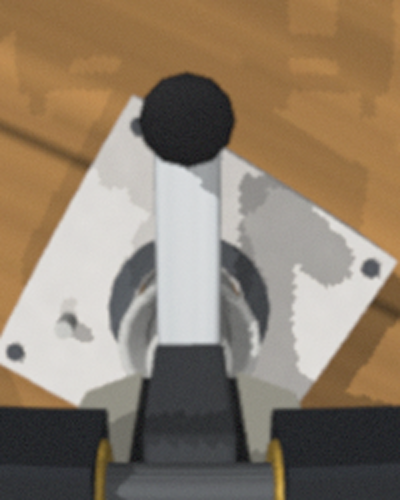

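carry_out(deltas=[[0, 0, 0, -0.5], [0, 0, 0, -1], [0, 0, 0, -1]])

```text
time: 18.53
tcp_pos: [0.5627, 0.1549, 0.1496]
ee_rot: [[0.909, 0.416, -0.0], [0.416, -0.909, -0.0], [-0.0, 0.0, -1.0]]
wrist_force: [0.1, -0.1, 0.1]
grip_width: 0.0218
```

```bash
python3 -c "
from h import *
ang();save('scene','scene15');ang();crop('scene15',360,220,400,260,16)"
```

```text
{'time': 18.5333, 'q': [-55.3891, 33.0923, 52.4189, 104.2886, -30.6551, 58.0307, -55.9437], 'tcp_pos': [0.5627, 0.1549, 0.1496], 'wrist_force': [0.1262, -0.1405, 0.0946], 'ft_torque': [-0.1261, 0.2755, 0.6438], 'grip_width': 0.0218}
[[0.909, 0.416, -0.0], [0.416, -0.909, -0.0], [-0.0, 0.0, -1.0]]
yaw -65.41
{'time': 18.5833, 'q': [-55.3856, 33.0915, 52.413, 104.2895, -30.6511, 58.03, -55.9144], 'tcp_pos': [0.5627, 0.1549, 0.1496], 'wrist_force': [-0.3633, -0.8516, 0.4668], 'ft_torque': [-0.1495, 0.2275, 0.5931], 'grip_width': 0.0217}
[[0.909, 0.417, -0.0], [0.417, -0.909, -0.0], [-0.0, 0.0, -1.0]]
yaw -65.38
```

View pics/scene15_c360_220.png

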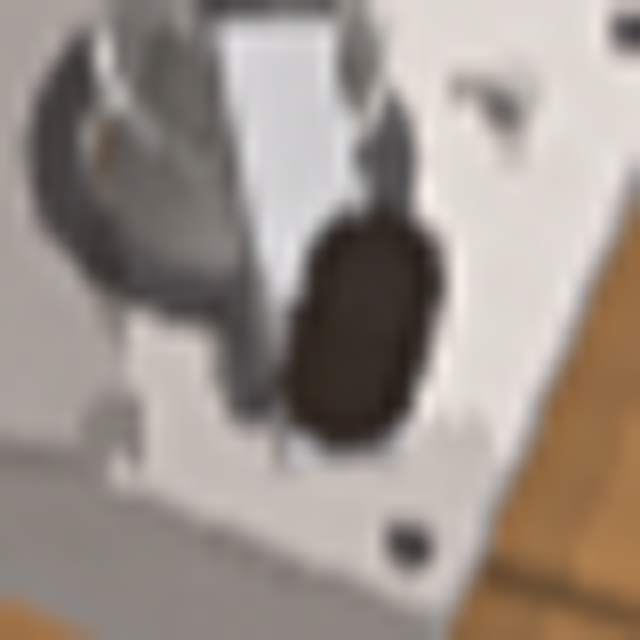

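carry_out(deltas=[[0, 0, 0, 1], [0, 0, 0, 2], [0, 0, 0, 2.5], [0, 0, 0, 2.5]])

```text
time: 18.92
tcp_pos: [0.5628, 0.1549, 0.1496]
ee_rot: [[0.89, 0.456, 0.0], [0.456, -0.89, 0.0], [0.0, -0.0, -1.0]]
wrist_force: [-0.3, -0.1, -0.5]
grip_width: 0.0219
```

carry_out(deltas=[[0, 0, 0, 0], [0, 0, 0, 0], [0, 0, 0, 0], [0, 0, 0, 0], [0, 0, 0, 0], [0, 0, 0, 0], [0, 0, 0, 0], [0, 0, 0, 0], [0, 0, 0, 0], [0, 0, 0, 0]], claw=0)

```text
time: 19.75
tcp_pos: [0.5628, 0.155, 0.1496]
ee_rot: [[0.89, 0.456, 0.0], [0.456, -0.89, -0.0], [0.0, 0.0, -1.0]]
wrist_force: [-0.4, -0.7, -0.7]
grip_width: 0.084
```

carry_out(deltas=[[0, 0, 0.5, 0], [0, 0, 2, 0], [0, 0, 4, 0], [0, 0, 6, 0], [0, 0, 9, 0], [0, 0, 12, 0], [0, 0, 15, 0], [0, 0, 15, 0], [0, 0, 15, 0]])

```text
time: 20.5
tcp_pos: [0.5637, 0.1548, 0.3015]
ee_rot: [[0.89, 0.456, 0.003], [0.456, -0.89, 0.001], [0.004, 0.0, -1.0]]
wrist_force: [-0.3, 1.0, -2.0]
grip_width: 0.0919
```

```bash
python3 -c "
from h import *
ang();save('scene','scene16');crop('scene16',340,150,430,250,6);save('wrist','wrist16')"
```

```text
{'time': 20.5, 'q': [-59.8398, 24.8011, 58.3195, 92.6831, -21.8038, 74.5965, -60.9334], 'tcp_pos': [0.5637, 0.1548, 0.3015], 'wrist_force': [-0.3279, 1.0067, -1.9735], 'ft_torque': [-0.0488, 0.1992, -0.0046], 'grip_width': 0.0919}
[[0.89, 0.456, 0.003], [0.456, -0.89, 0.001], [0.004, 0.0, -1.0]]
yaw -62.88
```

View pics/scene16_c340_150.png

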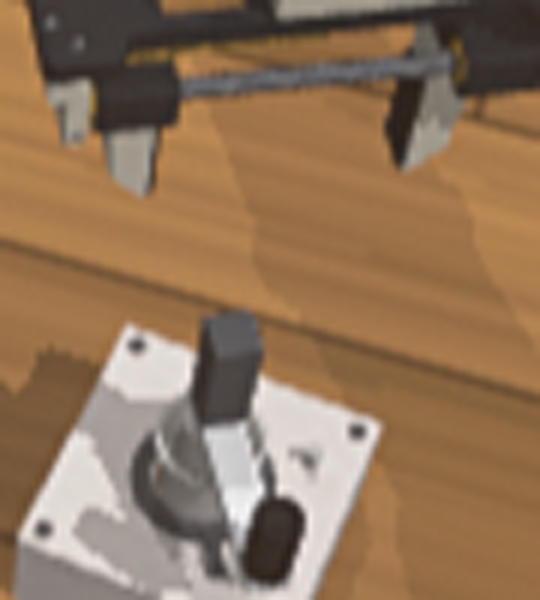

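View pics/wrist16.png

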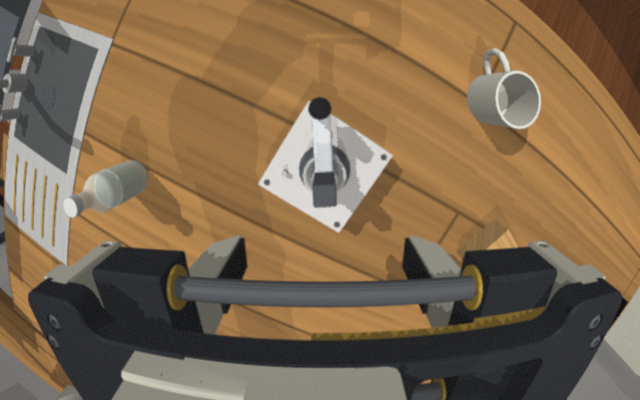

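carry_out(deltas=[[-2, 3, 0, 0], [-4, 6, 0, 0], [-6, 10, 0, 0], [-7, 13, 0, 0], [-7, 13, 0, 0], [-7, 13, 0, 0], [-7, 13, 0, 0]])

```text
time: 21.18
tcp_pos: [0.4925, 0.2842, 0.2987]
ee_rot: [[0.89, 0.456, -0.001], [0.456, -0.89, -0.002], [-0.002, 0.001, -1.0]]
wrist_force: [-0.1, -1.3, 0.1]
grip_width: 0.0918
```

```bash
python3 -c "
from h import *
ang();save('wrist','wrist17')"
```

```text
{'time': 21.1833, 'q': [-76.3257, 23.4505, 59.3219, 94.921, -20.8043, 73.7551, -75.9956], 'tcp_pos': [0.4925, 0.2842, 0.2987], 'wrist_force': [-0.128, -1.3247, 0.135], 'ft_torque': [-0.07, 0.1499, -0.0109], 'grip_width': 0.0918}
[[0.89, 0.456, -0.001], [0.456, -0.89, -0.002], [-0.002, 0.001, -1.0]]
yaw -62.88
```

View pics/wrist17.png

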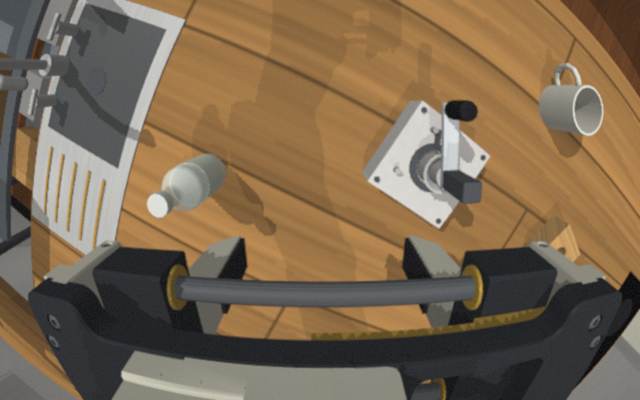

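```bash
python3 -c "
from h import *
crop('wrist17',365,90,495,220,6)"
```

```text
(no output)
```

View pics/wrist17_c365_90.png

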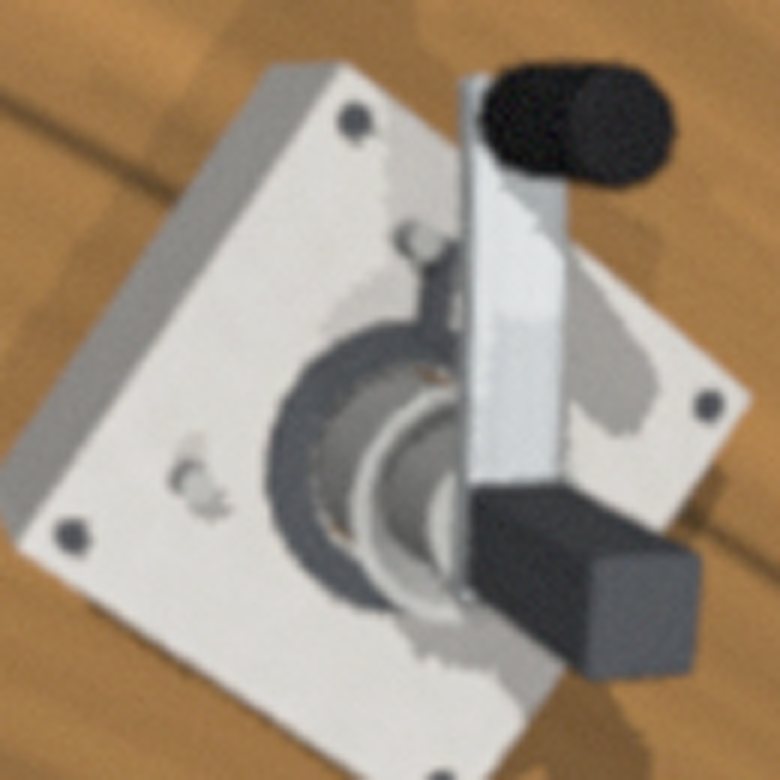

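```bash
python3 -c "
from h import *
f=lambda u,v:(365+u/6,90+v/6)
c=np.array([.5627,.155])
for n,u,v,z in [('tip',444,250,.063),('root',437,320,.063),('pinBbase',406,245,.06),('pinAbase',182,480,.06),('pinBtop',428,240,.07),('bosstop',645,615,.186),('knobtop',622,122,.171),('s1',355,120,.06),('s2',708,405,.06),('s3',72,537,.06),('s4',440,780,.06)]:
    x=atz('wrist17',*f(u,v),z)[:2]; print(n,x.round(4),np.degrees(np.arctan2(*(x-c)[::-1])).round(1),np.hypot(*(x-c)).round(4))
print(atz('wrist17',*f(645,615),.2), atz('wrist17',*f(645,615),.16))
"
```

```text
tip [0.6096 0.1723] 20.3 0.05
root [0.5953 0.1658] 18.3 0.0343
pinBbase [0.6063 0.1797] 29.6 0.0501
pinAbase [0.5354 0.1988] 121.9 0.0516
pinBtop [0.6088 0.1794] 27.9 0.0522
bosstop [0.564  0.1557] 26.7 0.0015
knobtop [0.6325 0.1962] 30.5 0.0811
s1 [0.6243 0.2039] 38.4 0.0787
s2 [0.6139 0.0924] -50.7 0.0809
s3 [0.5126 0.2145] 130.1 0.0778
s4 [0.5031 0.1038] -139.4 0.0785
[0.5641424  0.16423793 0.2       ] [0.56375903 0.13972198 0.16      ]
```

carry_out(deltas=[[3, -4, 0, 0], [5, -8, 0, 0], [7, -12, 0, 0], [9, -16, 0, 0], [10, -19, 0, 0], [11, -22, 0, 0], [11, -22, 0, 0], [11, -22, 0, 0], [11, -22, 0, 0]])

```text
time: 21.98
tcp_pos: [0.6026, 0.0635, 0.2994]
ee_rot: [[0.891, 0.453, -0.0], [0.453, -0.891, 0.0], [-0.0, -0.0, -1.0]]
wrist_force: [1.1, 1.2, -0.2]
grip_width: 0.0917
```

```bash
python3 -c "
from h import *
ang();save('wrist','wrist18');u,v=proj('wrist18',(.5627,.155,.1));print(u,v);u=int(u);v=int(v);crop('wrist18',max(u-65,0),max(v-65,0),u+65,v+65,6)
import glob;print(glob.glob('pics/wrist18_*'))"; mv pics/wrist18_c* pics/w18.png
```

```text
{'time': 21.9833, 'q': [-47.788, 27.2763, 56.8858, 89.5743, -23.3222, 75.9183, -51.1097], 'tcp_pos': [0.6026, 0.0635, 0.2994], 'wrist_force': [1.0759, 1.1781, -0.207], 'ft_torque': [-0.071, 0.1351, -0.0356], 'grip_width': 0.0917}
[[0.891, 0.453, -0.0], [0.453, -0.891, 0.0], [-0.0, -0.0, -1.0]]
yaw -63.05
241.02642992848527 171.8390686737557
['pics/wrist18_c176_106.png']
```

View pics/w18.png

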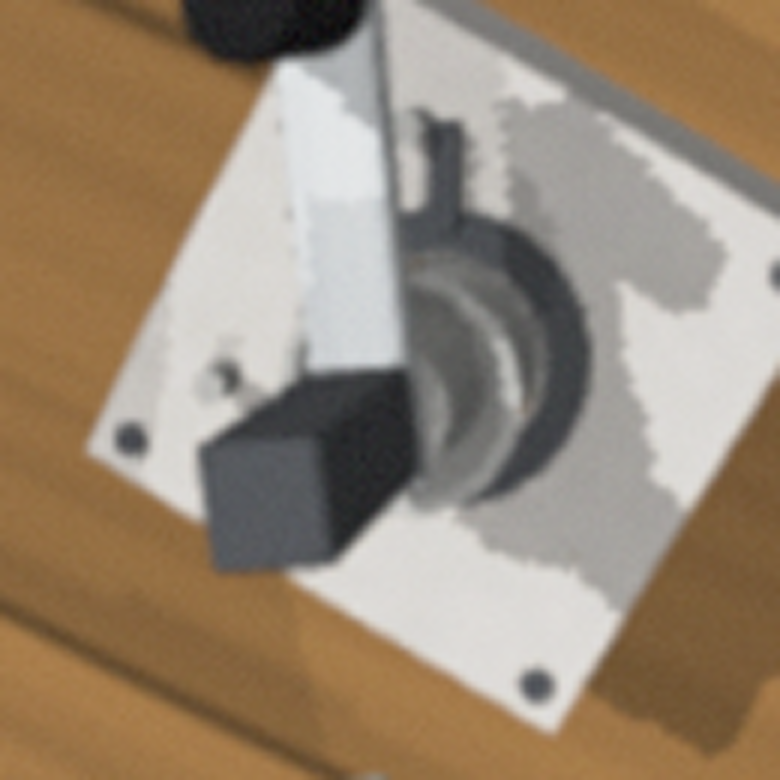

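```bash
python3 -c "
from h import *
f=lambda u,v:(176+u/6,106+v/6)
c=np.array([.5627,.155])
for n,u,v,z in [('tip',447,125,.063),('root',443,220,.063),('pinBbase',428,120,.06),('pinBtop',410,125,.07),('pinAbase',228,378,.06),('pinAtop',212,385,.07),('bosstop',266,505,.186)]:
    x=atz('wrist18',*f(u,v),z)[:2]; print(n,x.round(4),np.degrees(np.arctan2(*(x-c)[::-1])).round(1),np.hypot(*(x-c)).round(4))
P=[(397,140),(368,200)]
for u,v in P: print(atz('wrist5',330+u/5,20+v/5,.063)[:2])
"
```

```text
tip [0.6111 0.1734] 20.8 0.0518
root [0.5919 0.1656] 19.9 0.031
pinBbase [0.6098 0.1783] 26.3 0.0525
pinBtop [0.6088 0.1795] 28.0 0.0522
pinAbase [0.5366 0.1978] 121.4 0.0501
pinAtop [0.537  0.1982] 120.8 0.0503
bosstop [0.5648 0.1534] -36.4 0.0026
[0.55585433 0.2061639 ]
[0.55814916 0.1899842 ]
```

```bash
python3 -c "
from h import *
save('scene','scene19')
from plant import sign_off
print(sign_off())"
```

```text
the job is handed in; nothing more can be done
None
```

View pics/scene19.png

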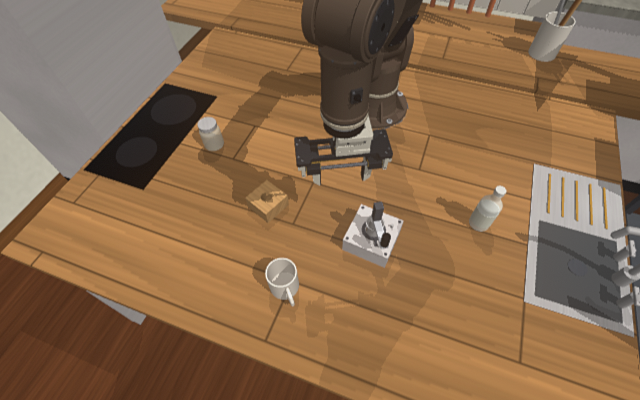

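The crank is on the spindle, the valve has been turned clockwise to its stop, and the job was handed in at about 22 s.

- **Seating:** I gripped the crank by its boss and lowered it down the tube. It slid through the seal at about 6 N and bottomed at about 10 N. The crank did not slip in the grip. The boss top afterwards measured about 186 mm high, which puts the foot at about 36 mm, fully home.
- **Turning:** The torque held at about 0.2–0.25 N m through the turn. At the end it rose steadily to about 0.6 N m while the pointer barely moved, and I took that as the stop. I then eased the torque off, let go and raised the gripper clear.
- **Last look:** The crank is standing in place, and the mug, bottle and jar look unmoved. The gripper is clear of everything.

**One check disagreed:** the pointer ended about 8° past my measured position of the second stop pin, not against it on the near side. It moved about 77°. That fits a start at about 0.22 rad and a finish at 1.57 rad, so I trusted the torque rise over the pin position.

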